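Open the analyser's sample cover with its two-button release

TASK

Open the sample cover of the bench analyser by its release buttons: press the two green buttons together, one fingertip on each, and keep both down until the cover has sprung up free of its catches, then let go. The cover lifts by its own spring: do not touch it. Leave the rack, bottles and tube around the machine alone, and finish only when the cover has come to rest fully open.

Things in the scene. Friction and masses are not known exactly. Their poses are not given: they have to be found in the camera images.
- analyser: fixed bench machine, light grey with a dark ledge and front, 290 mm wide (y), 310 deep (x). Origin: centre of its underside on the bench; x to its back (hinge side), y to the left seen from the robot, z up; the sloping display faces -x. A flat dark ledge, top 105 mm above the bench, from x = -112 to -22 mm, carries the two buttons; behind it is the sample bay under the cover (top at 121 mm when shut)
- left_button_top (a point): centre of the top face of the left green push button: a round cap 23 mm in diameter, standing 16 mm above the ledge (121 mm above the bench; 12 mm above its aluminium bezel of 32 mm diameter). At x = -68, y = +30 mm in the analyser's frame. It moves straight down 6 mm against a spring (1.2 N at the start, 4 N fully down, plus up to 1 N from its catch)
- right_button_top (a point): the same for the right button, an identical cap at x = -68, y = -30 mm in the analyser's frame: 60 mm between the button centres, 37 mm of clear ledge between the caps
- left_button (a joint): travel of the left button, m: 0 up, 0.006 fully down. Its catch is drawn back from about 0.004 on
- right_button (a joint): the same for the right button
- cover (a joint): angle of the hinged cover, rad: 0 shut, 1.05 fully open at its stop. Each button draws back one of two catches, and either catch alone keeps the cover shut. With both drawn back, the hinge spring lifts the cover slowly against a damper (about 0.15 to 0.3 rad/s, 4 to 8 s for the whole way). The catches have a second tooth: if the buttons are let go before about 0.1 rad the cover stays caught ajar, near 0.085 rad, until both are pressed again
- cover_edge (a point): middle of the front edge of the cover (a light grey frame 270 mm wide, 16 mm thick, with a tinted clear window; hinged 180 mm behind this edge, at the analyser's back). Shut, it is 46 mm behind the line of the buttons, 113 mm above the bench; as the cover opens it rises to about 260 mm and moves back, away from the buttons
- tube_rack: blue tube rack, 50 x 130 mm, with four capped tubes standing in it, 115 mm high in all; loose, origin at the centre of its underside. To be left alone
- wash_bottle: white wash bottle, 62 mm in diameter, with a red cap and a red bent spout reaching 65 mm from its axis, 175 mm high in all; loose, origin at the centre of its underside. To be left alone
- centrifuge_tube: single skirted centrifuge tube with an orange cap, 34 mm in diameter, 114 mm high, standing upright; loose, origin at the centre of its underside. To be left alone
- reagent_bottle: amber bottle with a blue cap, 66 mm in diameter, about 125 mm high; loose, origin at the centre of its underside. To be left alone

How it is judged:
By the outcome, as a careful person would: the job done as asked, in the order asked, and still so for the second after the job is handed in, with the robot touching nothing.
It also fails if it takes over 38 s, if anything falls off the work surface, if the arm or the gripper's body presses on something with over 40 N, if the wrist force passes 120 N, or if a joint passes its speed limit or range.

ROBOT

A 7-joint arm with a two-finger parallel gripper is mounted at the origin on the work surface. World frame = base frame: x ahead of the robot, y to its left, z up, the work surface at z = 0. Lengths are in m, angles in degrees, forces in N, time in s.
With the tool pointing down it reaches from about 0.4 to 0.85 m from the base axis. Payload 10.4 kg.
Tool frame: the origin (TCP) lies between the finger pads; the fingertips stand 11 mm ahead of it and the grasp point (between the pads) lies 8 mm behind it; x points along the fingers, y is the direction in which the jaws open and shut, and the axes are right-handed (so a half turn about x gives the same grasp; the last joint's range is limited). The gripper opens to 87 mm and grips with 3 to 60 N. Pads are 19 mm wide; open, the fingers measure 117 mm over their backs; the gripper's body (75 mm by 190 mm) begins 51 mm behind the grasp point.
Start: joints at [74.393, 19.034, -3.707, 83.658, 1.238, 77.344, -5.071], TCP at [0.155, -0.606, 0.234] pointing down, gripper open.
Joint ranges: [-148.97, 148.97], [-28.65, 121.19], [-84.17, 76.75], [9.2, 138.47], [-72.65, 252.65], [3.7, 117.97], [-149.18, 149.18]. Speed limits (degrees/s): [127.2, 127.2, 159.86, 159.86, 180, 180, 180].

INTERFACE

Orientations are given as a 3x3 rotation matrix whose columns are the frame's x, y, z axes.
In Python, from cell import r, vision, order, finder gives the robot as it stands. The module is installed in compiled form; this text tells all that it offers.
- The arm moves only by the tool move_arm, never from a script. Its argument "motion" is a list of rows, each a list of 3 entries, a list of its own where there are three numbers: the opening, from 0 (shut) to 1 (fully open), then the shift along the world's x, y, z in m, then the turn about the world's z in rad. A call has 1 to 10 rows; each row shifts and turns the commanded pose from where the row before left it; what a row does not reach is not made up. A row lasts 1/12 s, in which the tool goes at most 41.7 mm and 7.16 degrees, less where a joint would pass 70% of its speed; a pose out of reach is approached as far as the arm can. A call is refused whole if a number of a shift passes 0.0417 or a number of a turn 0.125, either way. A call with a gripper value outside its range is refused whole. The fingers move at their own pace and stop on an object; the grip force is fixed at half the most. Time passes only in rows, so rows that do not move let the fingers close. It gives the time, the measured TCP pose, the force and the opening at its end, in the units of the state.
- r.get_obs(): the state, without advancing time (a new reading comes with each control period).
- vision.capture(name): name is "scene" or "top" or "wrist"; returns (picture, depth): 400x640x3 uint8, red, green, blue; 400x640 float32, m along the optical axis (not along the pixel's ray), 0 where there is no reading.
- vision.camera_info(name): a dict with "K" (3x3 intrinsics, pixels), "rvec" (rotation vector, rad) and "tvec" (3), from world to camera coordinates, as OpenCV has them. Camera axes: x right, y down, z forward; pixel columns grow to the right and rows downward; lengths in m; the calibration is good to about 2 mm. The wrist camera is an equidistant fisheye: a pixel r from the principal point sees the ray r / f radians off the axis. A picture is of the moment at which its call begins: read the wrist's pose just before it. camera_info takes no time and is no camera call; for the wrist camera it gives the pose at the moment of the call.
- order.close_job(): hands the job in, once; it reports no verdict.
Trained networks look in the newest picture that a camera, given by its name, has taken for a name from the list of things; names that differ only in an ending like _2 or _b are one class to them, and where a whole thing is asked for, a point or a joint stands for the part that bears it (a point fixed in the world has none). Each returns a list of dicts, best first, with "p" (0 to 1); they miss things now and then, are a little off and sometimes report something else, mostly with a low value. They report only what shows in the picture. A call takes as long as a camera call.
- finder.recognise(camera, target): "centre" ([column, row] in pixels, amid what is visible of it).
- finder.regions_of(camera, target): "mask" (400x640 bool, what is visible of it) and "centre" ([column, row] in pixels, amid what is visible of it).
The state is a dict: "time": time; "joints": joint angles; "qd": joint speeds; "joint_efforts": joint torques, N m; "position": TCP position; "ee_rot": TCP orientation; "ft_force": force on the tool from outside, world axes, zero at the start; "torque": the same for the moment, N m; "width": finger opening in m.
Only numpy, scipy, OpenCV 4.12 (cv2) and the standard library are available. Lean on these libraries where they do the work, as an engineer would, in place of code of your own. Each camera call takes 0.05 s, during which the arm holds its last target. There are 200 camera calls.

## Working session

There is one attempt and no reset: what is moved stays moved. The work goes in short steps, Python scripts to look and compute and a tool call to move; the robot and the scene stay as the last step left them, time stands still between calls to the robot, and variables do not carry over. Pictures are saved under pics/ and viewed, about 8 in all and at most 12, crops included, and the job is handed in when it is done.

Besides the shell and the picture viewer there is one more tool, called after "Emit:" by a JSON object that holds its "op" and its "data". move_arm: Moves the arm, as the interface text tells. Its arguments: {"type":"object","properties":{"motion":{"type":"array"}},"required":["motion"]}

```bash
mkdir -p pics; cat > h.py <<'E'
import numpy as np,cv2
from cell import r,vision,order,finder
def cam(n):
    i=vision.camera_info(n);R=cv2.Rodrigues(np.array(i["rvec"],float))[0];return np.array(i["K"]),R,np.array(i["tvec"],float).ravel()
def world(n,uv,d,c=None):
    K,R,t=c or cam(n);uv=np.atleast_2d(uv).astype(float);x=(uv[:,0]-K[0,2])/K[0,0];y=(uv[:,1]-K[1,2])/K[1,1]
    P=np.c_[x*d,y*d,np.ones(len(uv))*d] if np.ndim(d)==0 else np.c_[x*d,y*d,d]
    return (P-t)@R
E
python3 - <<'E'
from h import *
ims=[]
for n in("scene","top"):
    im,d=vision.capture(n);ims.append(im)
    for t in("left_button_top","right_button_top","cover_edge","analyser","tube_rack","wash_bottle","centrifuge_tube","reagent_bottle"):
        for o in finder.regions_of(n,t)[:2]:
            m=o["mask"]&(d>0);v,u=np.nonzero(m)
            if len(u)==0: continue
            P=world(n,np.c_[u,v],d[v,u])
            print(n,t,round(o["p"],2),np.round(o["centre"]),np.round(np.median(P,0),3),np.round(np.percentile(P,2,0),3),np.round(np.percentile(P,98,0),3),len(u))
    cv2.imwrite(f"pics/{n}.png",im[...,::-1])
s=r.get_obs();print(s["time"],s["position"],s["ee_rot"],s["width"])
E
```

```text
scene left_button_top 0.53 [250. 220.] [ 0.537 -0.142  0.119] [ 0.52  -0.152  0.107] [ 0.546 -0.13   0.124] 81
scene cover_edge 0.81 [298. 244.] [ 0.682 -0.146  0.12 ] [ 0.573 -0.265  0.109] [0.788 0.005 0.124] 6245
scene analyser 0.71 [277. 255.] [ 0.663 -0.203  0.107] [ 0.492 -0.316  0.019] [ 0.792 -0.003  0.124] 13459
scene analyser 0.45 [295. 245.] [ 0.683 -0.146  0.12 ] [ 0.572 -0.265  0.107] [0.789 0.006 0.124] 6341
scene tube_rack 0.64 [280. 186.] [0.446 0.065 0.068] [0.421 0.008 0.003] [0.465 0.122 0.117] 766
scene wash_bottle 0.67 [184. 304.] [ 0.611 -0.4    0.085] [ 0.443 -0.419  0.   ] [ 0.625 -0.316  0.17 ] 1796
scene centrifuge_tube 0.69 [239. 234.] [ 0.558 -0.199  0.12 ] [ 0.546 -0.208  0.111] [ 0.566 -0.188  0.124] 69
scene centrifuge_tube 0.51 [320. 191.] [0.58  0.084 0.088] [0.518 0.064 0.001] [0.601 0.202 0.127] 521
scene reagent_bottle 0.66 [319. 193.] [0.58  0.084 0.088] [0.495 0.065 0.001] [0.601 0.229 0.127] 500
top left_button_top 0.51 [425. 225.] [ 0.533 -0.137  0.122] [ 0.525 -0.147  0.117] [ 0.543 -0.127  0.124] 91
top right_button_top 0.64 [456. 214.] [ 0.5
[... 214 characters left out ...]
37  0.117] [ 0.446 -0.296  0.031] [0.767 0.016 0.124] 20525
top wash_bottle 0.91 [538. 194.] [ 0.586 -0.373  0.107] [ 0.549 -0.413  0.004] [ 0.618 -0.357  0.173] 1357
top centrifuge_tube 0.68 [520. 137.] [ 0.72  -0.352  0.088] [ 0.709 -0.375  0.003] [ 0.739 -0.345  0.117] 513
top reagent_bottle 0.67 [416. 159.] [ 0.669 -0.12   0.12 ] [ 0.566 -0.252  0.116] [0.774 0.011 0.124] 10600
top reagent_bottle 0.64 [316. 218.] [0.561 0.096 0.092] [0.537 0.069 0.03 ] [0.595 0.127 0.127] 759
0.9 [ 0.15451802 -0.60561561  0.23356511] [[ 1.96454669e-05  2.47229167e-01 -9.68957036e-01]
 [-6.29349329e-05 -9.68957034e-01 -2.47229168e-01]
 [-9.99999998e-01  6.58381785e-05 -3.47626230e-06]] 0.08718791712596041
```

View pics/top.png

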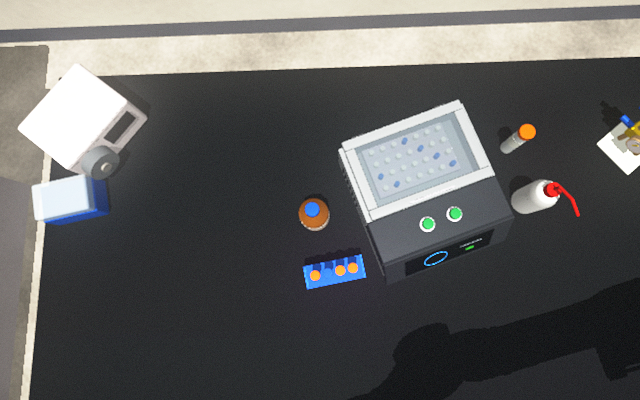

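View pics/scene.png

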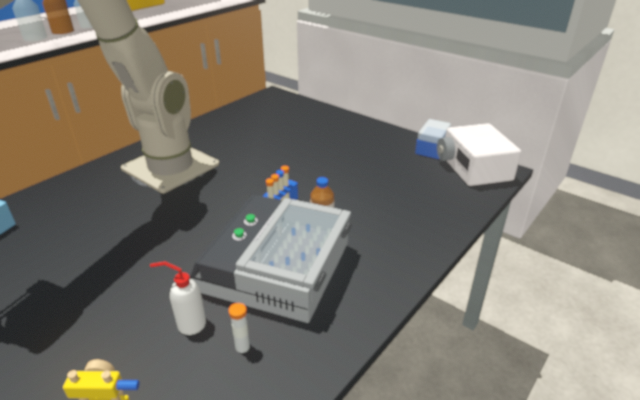

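Top view: green caps at (428,224) and (455,214), with the wash bottle and orange tube to the right of the analyser and the rack and amber bottle to its left. The scene view agrees, with caps at (250,219) and (239,234). Next I fit the green caps on the z = 0.121 plane.

```bash
cat >> h.py <<'E'
def caps(n,im,z=.121):
    im=np.ascontiguousarray(im);hsv=cv2.cvtColor(im,cv2.COLOR_RGB2HSV);m=cv2.inRange(hsv,(50,110,60),(85,255,255))
    k,l,s,c=cv2.connectedComponentsWithStats(m);K,R,t=cam(n);C=-R.T@t;out=[]
    for i in range(1,k):
        if s[i,4]<25: continue
        d=R.T@np.linalg.inv(K)@np.r_[c[i],1];out.append((c[i].round(1),s[i,4],(C+d*(z-C[2])/d[2]).round(4)))
    return out
E
python3 - <<'E'
from h import *
for n in("scene","top"):
    for o in caps(n,cv2.imread(f"pics/{n}.png")[...,::-1]): print(n,*o)
K,R,t=cam("wrist");s=r.get_obs();T=s["ee_rot"]
print("wrist cam in tool",T.T@(-R.T@t-s["position"]),"axis",T.T@R[2],K[0,0],s["ft_force"])
E
```

```text
scene [249.9 217.3] 54 [ 0.5345 -0.1402  0.121 ]
scene [238.5 231.6] 61 [ 0.5543 -0.1966  0.121 ]
top [454.9 213. ] 93 [ 0.554  -0.1949  0.121 ]
top [427.5 223.3] 88 [ 0.5345 -0.138   0.121 ]
top [469.3 247.2] 29 [ 0.4839 -0.2183  0.121 ]
wrist cam in tool [-1.50588765e-01 -1.09670256e-04 -7.25759834e-02] axis [0.96405224 0.00117467 0.26571017] 309.70691628693146 [-0.62713326  0.49715184 -0.12506252]
```

Emit:
{"op": "move_arm", "data": {"motion": [[0.517,[0,0,0.04],0],[0.517,[0.025,0.025,0.03],0],[0.517,[0.027,0.03,0.005],0],[0.517,[0.027,0.03,0.005],0],[0.517,[0.027,0.03,0],0],[0.517,[0.027,0.03,0],0],[0.517,[0.027,0.03,0],0],[0.517,[0.027,0.03,0],0],[0.517,[0.027,0.03,0],0],[0.517,[0.027,0.03,0],0]]}}

```text
time: 1.73
position: [0.394, -0.3415, 0.3109]
ee_rot: [[0.0, 0.247, -0.969], [-0.001, -0.969, -0.247], [-1.0, 0.001, -0.0]]
ft_force: [0.4, -0.6, 0.0]
width: 0.0455
```

Emit:
{"op": "move_arm", "data": {"motion": [[0.517,[0.0244,0.0288,0],0.02],[0.517,[0.0244,0.0288,0],0.02],[0.517,[0.0244,0.0288,0],0.02],[0.517,[0.0244,0.0288,0],0.022],[0.517,[0.0244,0.0288,-0.02],0],[0.517,[0.0245,0.0286,-0.03],0],[0.517,[0,0,-0.035],0],[0.517,[0,0,-0.03],0],[0.517,[0,0,0],0],[0.517,[0,0,0],0]]}}

```text
time: 2.57
position: [0.5348, -0.1752, 0.1996]
ee_rot: [[-0.002, 0.326, -0.946], [0.001, -0.946, -0.326], [-1.0, -0.001, 0.002]]
ft_force: [-0.0, -0.3, 1.2]
width: 0.0447
```

```bash
python3 - <<'E'
from h import *
s=r.get_obs();T=s["ee_rot"];K,R,t=cam("wrist");im,d=vision.capture("wrist");cv2.imwrite("pics/w1.png",im[...,::-1])
print(s["time"],s["position"],T.round(4),s["width"],s["ft_force"])
C=-R.T@t
def ray(c):
    v=np.array([(c[0]-K[0,2])/K[0,0],(c[1]-K[1,2])/K[1,1]]);th=np.linalg.norm(v);return R.T@np.r_[v/th*np.sin(th),np.cos(th)]
hsv=cv2.cvtColor(np.ascontiguousarray(im),cv2.COLOR_RGB2HSV);m=cv2.inRange(hsv,(50,110,60),(85,255,255))
k,l,st,c=cv2.connectedComponentsWithStats(m)
for i in range(1,k):
    if st[i,4]>25:
        w=ray(c[i]);P=C+w*(.121-C[2])/w[2];print(c[i].round(),st[i,4],P.round(4),"tool",(T.T@(P-s["position"])).round(4))
E
```

```text
2.5667 [ 0.53483853 -0.17518685  0.19962476] [[-2.400e-03  3.255e-01 -9.455e-01]
 [ 8.000e-04 -9.455e-01 -3.255e-01]
 [-1.000e+00 -1.500e-03  2.000e-03]] 0.0446980097415886 [-0.03437263 -0.2692567   1.15829877]
[280. 192.] 623 [ 0.5371 -0.1388  0.121 ] tool [ 0.0786 -0.0336 -0.0142]
[356. 192.] 618 [ 0.5562 -0.1939  0.121 ] tool [ 0.0786  0.0248 -0.0143]
```

View pics/w1.png

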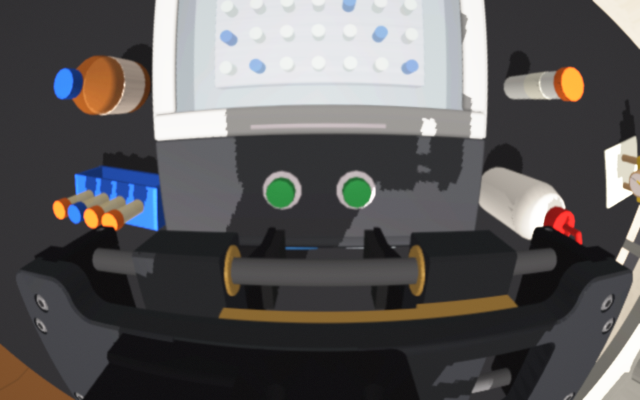

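Wrist view: caps at (280,192) and (356,192), level in the picture, so the jaws line up with the buttons. The TCP is about 12 mm short, so I correct that and come down to just above the caps.

Emit:
{"op": "move_arm", "data": {"motion": [[0.517,[0.0092,0.0079,0],0],[0.517,[0,0,-0.02],0],[0.517,[0,0,-0.02],0],[0.517,[0,0,-0.015],0],[0.517,[0,0,0],0],[0.517,[0,0,0],0]]}}

```text
time: 3.12
position: [0.5458, -0.167, 0.1465]
ee_rot: [[0.001, 0.326, -0.945], [-0.0, -0.945, -0.326], [-1.0, 0.001, -0.001]]
ft_force: [0.1, 0.9, 0.1]
width: 0.0451
```

```bash
python3 - <<'E'
from h import *
s=r.get_obs();print(s["time"],s["position"].round(4),s["ee_rot"].round(4),s["width"],s["ft_force"])
a=[]
for n,(u,v) in (("scene",(250,225)),("top",(440,220))):
    im,d=vision.capture(n);x,y=max(0,u-50),max(0,v-45)
    a.append(cv2.resize(im[y:y+90,x:x+100],(500,450),interpolation=cv2.INTER_CUBIC)[:, :400])
im,d=vision.capture("wrist");a=np.vstack([np.hstack(a)[:,:800]]);cv2.imwrite("pics/h1.png",a[...,::-1]);cv2.imwrite("pics/w2.png",im[...,::-1])
E
```

```text
3.1167 [ 0.5458 -0.167   0.1465] [[ 1.500e-03  3.257e-01 -9.455e-01]
 [-3.000e-04 -9.455e-01 -3.257e-01]
 [-1.000e+00  8.000e-04 -1.300e-03]] 0.0451374479992791 [0.07126849 0.8538443  0.05316892]
```

View pics/h1.png

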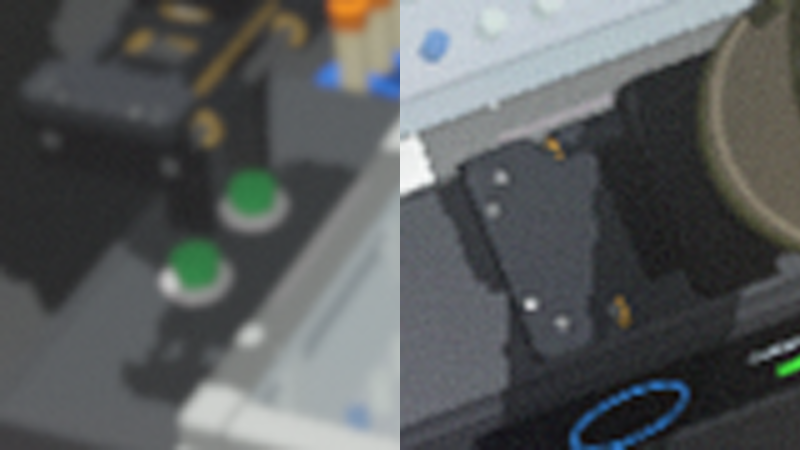

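View pics/w2.png

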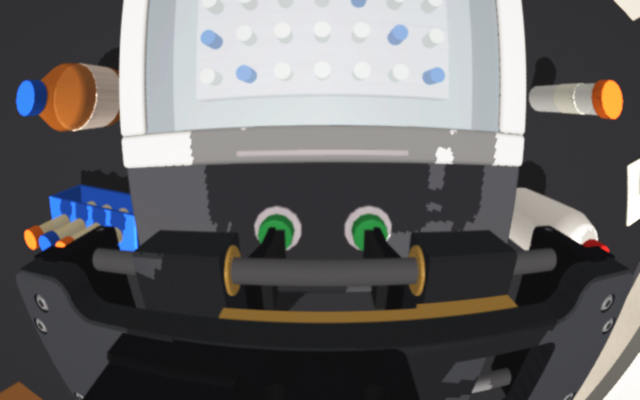

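Wrist view: fingertips at about (275,235) and (370,235), over the caps at (277,228) and (369,228). The scene crop shows both caps still up and the fingers beside them in line. Pressing down now.

Emit:
{"op": "move_arm", "data": {"motion": [[0.517,[-0.0005,0,-0.006],0],[0.517,[0,0,-0.005],0],[0.517,[0,0,-0.004],0],[0.517,[0,0,-0.003],0],[0.517,[0,0,-0.002],0],[0.517,[0,0,0],0],[0.517,[0,0,0],0]]}}

```text
time: 3.85
position: [0.5446, -0.1674, 0.1264]
ee_rot: [[0.001, 0.326, -0.946], [-0.001, -0.946, -0.326], [-1.0, 0.001, -0.0]]
ft_force: [-5.2, 0.8, 14.5]
width: 0.045
```

Emit:
{"op": "move_arm", "data": {"motion": [[0.517,[0,0,-0.0005],0],[0.517,[0,0,0],0],[0.517,[0,0,0],0],[0.517,[0,0,0],0],[0.517,[0,0,0],0],[0.517,[0,0,0],0],[0.517,[0,0,0],0],[0.517,[0,0,0],0],[0.517,[0,0,0],0],[0.517,[0,0,0],0]]}}

```text
time: 4.68
position: [0.5446, -0.1673, 0.1264]
ee_rot: [[0.001, 0.326, -0.946], [-0.001, -0.946, -0.326], [-1.0, 0.001, -0.0]]
ft_force: [-6.8, 1.7, 18.6]
width: 0.045
```

```bash
cat >> h.py <<'E'
def cover(n):
    im,d=vision.capture(n);o=finder.regions_of(n,"cover_edge")
    c=np.array([.545,-.167]);ax=np.array([.9455,.3256])
    for q in o[:1]:
        m=q["mask"]&(d>0);v,u=np.nonzero(m);P=world(n,np.c_[u,v],d[v,u]);s=(P[:,:2]-c)@ax;h=P[:,2]
        k=(s>0)&(s<235)&(h>.1)
        print(n,q["p"],"zmax",np.percentile(h,[50,90,98]).round(3),[(a,np.round(np.median(h[(s>a)&(s<a+.02)]),3)) for a in np.arange(.04,.24,.03).round(2) if ((s>a)&(s<a+.02)).sum()>5])
    return im
E
python3 - <<'E'
from h import *
im=cover("scene");cover("top");s=r.get_obs();print(s["time"],s["position"].round(4),s["ft_force"])
cv2.imwrite("pics/c1.png",im[120:340,140:420,::-1].repeat(2,0).repeat(2,1))
E
```

```text
scene 0.57 zmax [0.137 0.155 0.16 ] [(np.float64(0.04), np.float64(0.159)), (np.float64(0.07), np.float64(0.152)), (np.float64(0.1), np.float64(0.145)), (np.float64(0.13), np.float64(0.138)), (np.float64(0.16), np.float64(0.132)), (np.float64(0.19), np.float64(0.125)), (np.float64(0.22), np.float64(0.121))]
top 0.77 zmax [0.14  0.158 0.163] [(np.float64(0.04), np.float64(0.16)), (np.float64(0.07), np.float64(0.156)), (np.float64(0.1), np.float64(0.148)), (np.float64(0.13), np.float64(0.141)), (np.float64(0.16), np.float64(0.133)), (np.float64(0.19), np.float64(0.126)), (np.float64(0.22), np.float64(0.123))]
4.8833 [ 0.5446 -0.1674  0.1264] [-7.22147455  1.59583008 19.29663525]
```

View pics/c1.png

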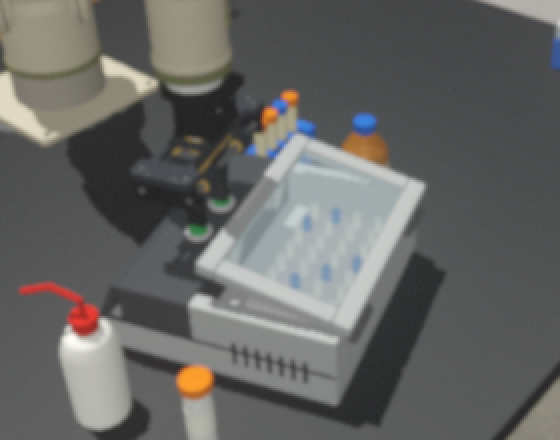

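The crop shows the cover front lifted clear and both fingers on the caps at about (197,230) and (222,202). The depth profile gives about 0.23 rad, well past the second tooth. Letting go upward, then away from the cover.

Emit:
{"op": "move_arm", "data": {"motion": [[0.517,[0,0,0.012],0],[0.517,[0,0,0.02],0],[0.517,[-0.019,-0.0065,0.025],0],[0.517,[-0.028,-0.01,0.025],0],[0.517,[-0.028,-0.01,0.025],0],[0.517,[-0.028,-0.01,0.02],0],[0.517,[-0.028,-0.01,0.02],0],[0.517,[-0.01,-0.0,0.02],0],[0.517,[0,0,0.02],0],[0.517,[0,0,0],0]]}}

```text
time: 5.72
position: [0.4037, -0.2145, 0.3155]
ee_rot: [[0.005, 0.324, -0.946], [-0.003, -0.946, -0.324], [-1.0, 0.005, -0.003]]
ft_force: [0.7, -0.5, -0.4]
width: 0.0448
```

Emit:
{"op": "move_arm", "data": {"motion": [[0.517,[0,0,0],0],[0.517,[0,0,0],0],[0.517,[0,0,0],0],[0.517,[0,0,0],0],[0.517,[0,0,0],0],[0.517,[0,0,0],0],[0.517,[0,0,0],0],[0.517,[0,0,0],0],[0.517,[0,0,0],0],[0.517,[0,0,0],0]]}}

```text
time: 6.55
position: [0.4033, -0.2137, 0.3116]
ee_rot: [[0.0, 0.326, -0.945], [-0.0, -0.945, -0.326], [-1.0, 0.0, -0.0]]
ft_force: [-0.2, 0.3, -0.8]
width: 0.0447
```

Emit:
{"op": "move_arm", "data": {"motion": [[0.517,[0,0,0],0],[0.517,[0,0,0],0],[0.517,[0,0,0],0],[0.517,[0,0,0],0],[0.517,[0,0,0],0],[0.517,[0,0,0],0],[0.517,[0,0,0],0],[0.517,[0,0,0],0],[0.517,[0,0,0],0],[0.517,[0,0,0],0]]}}

```text
time: 7.38
position: [0.4033, -0.2137, 0.3115]
ee_rot: [[0.0, 0.326, -0.945], [-0.0, -0.945, -0.326], [-1.0, 0.0, 0.0]]
ft_force: [0.2, -0.1, -0.3]
width: 0.045
```

Emit:
{"op": "move_arm", "data": {"motion": [[0.517,[0,0,0],0],[0.517,[0,0,0],0],[0.517,[0,0,0],0],[0.517,[0,0,0],0],[0.517,[0,0,0],0],[0.517,[0,0,0],0],[0.517,[0,0,0],0],[0.517,[0,0,0],0],[0.517,[0,0,0],0],[0.517,[0,0,0],0]]}}

```text
time: 8.22
position: [0.4033, -0.2137, 0.3116]
ee_rot: [[0.0, 0.326, -0.945], [-0.0, -0.945, -0.326], [-1.0, 0.0, -0.0]]
ft_force: [-0.0, 0.2, -0.2]
width: 0.0449
```

Emit:
{"op": "move_arm", "data": {"motion": [[0.517,[0,0,0],0],[0.517,[0,0,0],0],[0.517,[0,0,0],0],[0.517,[0,0,0],0],[0.517,[0,0,0],0],[0.517,[0,0,0],0],[0.517,[0,0,0],0],[0.517,[0,0,0],0],[0.517,[0,0,0],0],[0.517,[0,0,0],0]]}}

```text
time: 9.05
position: [0.4033, -0.2137, 0.3116]
ee_rot: [[0.0, 0.326, -0.945], [-0.0, -0.945, -0.326], [-1.0, 0.0, -0.0]]
ft_force: [-0.7, -0.4, -0.4]
width: 0.0448
```

Emit:
{"op": "move_arm", "data": {"motion": [[0.517,[0,0,0],0],[0.517,[0,0,0],0],[0.517,[0,0,0],0],[0.517,[0,0,0],0],[0.517,[0,0,0],0],[0.517,[0,0,0],0],[0.517,[0,0,0],0],[0.517,[0,0,0],0],[0.517,[0,0,0],0],[0.517,[0,0,0],0]]}}

```text
time: 9.88
position: [0.4033, -0.2137, 0.3116]
ee_rot: [[0.0, 0.326, -0.945], [-0.0, -0.945, -0.326], [-1.0, 0.0, -0.0]]
ft_force: [-0.1, -0.5, -0.1]
width: 0.0451
```

```bash
python3 - <<'E'
from h import *
im=cover("scene");cover("top");s=r.get_obs();print(s["time"],s["position"].round(4),s["ft_force"])
cv2.imwrite("pics/c2.png",im[120:340,140:420,::-1].repeat(2,0).repeat(2,1))
E
```

```text
scene 0.6 zmax [0.191 0.254 0.261] [(np.float64(0.04), np.float64(0.096)), (np.float64(0.1), np.float64(0.22)), (np.float64(0.13), np.float64(0.257)), (np.float64(0.16), np.float64(0.24)), (np.float64(0.19), np.float64(0.187)), (np.float64(0.22), np.float64(0.135))]
top 0.78 zmax [0.222 0.261 0.263] [(np.float64(0.1), np.float64(0.22)), (np.float64(0.13), np.float64(0.241)), (np.float64(0.16), np.float64(0.252)), (np.float64(0.19), np.float64(0.19)), (np.float64(0.22), np.float64(0.134))]
10.0833 [ 0.4033 -0.2137  0.3115] [0.10401892 0.45438323 0.64735985]
```

View pics/c2.png

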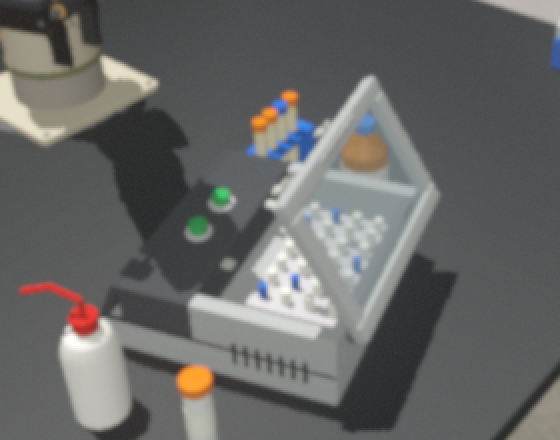

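The cover is up at about 0.26 m, the neighbouring things stand as before, and both buttons are up again at (198,228) and (222,196). I wait a little longer and check that the cover has stopped before handing in.

Emit:
{"op": "move_arm", "data": {"motion": [[0.517,[0,0,0],0],[0.517,[0,0,0],0],[0.517,[0,0,0],0],[0.517,[0,0,0],0],[0.517,[0,0,0],0],[0.517,[0,0,0],0],[0.517,[0,0,0],0],[0.517,[0,0,0],0],[0.517,[0,0,0],0],[0.517,[0,0,0],0]]}}

```text
time: 10.92
position: [0.4033, -0.2137, 0.3116]
ee_rot: [[0.0, 0.326, -0.945], [-0.0, -0.945, -0.326], [-1.0, 0.0, -0.0]]
ft_force: [-0.3, 0.3, -0.8]
width: 0.0449
```

Emit:
{"op": "move_arm", "data": {"motion": [[0.517,[0,0,0],0],[0.517,[0,0,0],0],[0.517,[0,0,0],0],[0.517,[0,0,0],0],[0.517,[0,0,0],0],[0.517,[0,0,0],0],[0.517,[0,0,0],0],[0.517,[0,0,0],0],[0.517,[0,0,0],0],[0.517,[0,0,0],0]]}}

```text
time: 11.75
position: [0.4033, -0.2137, 0.3116]
ee_rot: [[0.0, 0.326, -0.945], [-0.0, -0.945, -0.326], [-1.0, 0.0, -0.0]]
ft_force: [0.1, 1.1, -0.5]
width: 0.0448
```

```bash
python3 - <<'E'
from h import *
cover("scene");a=cover("top")
from time import sleep
for _ in range(12): b,_d=vision.capture("top")
c=cover("top");print("pix change",(np.abs(a.astype(int)-c).max(2)>40).sum(),r.get_obs()["time"])
E
```

```text
scene 0.77 zmax [0.19  0.254 0.261] [(np.float64(0.04), np.float64(0.081)), (np.float64(0.07), np.float64(0.002)), (np.float64(0.1), np.float64(0.219)), (np.float64(0.13), np.float64(0.257)), (np.float64(0.16), np.float64(0.24)), (np.float64(0.19), np.float64(0.187)), (np.float64(0.22), np.float64(0.135))]
top 0.65 zmax [0.222 0.261 0.263] [(np.float64(0.1), np.float64(0.22)), (np.float64(0.13), np.float64(0.253)), (np.float64(0.16), np.float64(0.251)), (np.float64(0.19), np.float64(0.189)), (np.float64(0.22), np.float64(0.135))]
top 0.78 zmax [0.223 0.261 0.263] [(np.float64(0.1), np.float64(0.22)), (np.float64(0.13), np.float64(0.253)), (np.float64(0.16), np.float64(0.252)), (np.float64(0.19), np.float64(0.19)), (np.float64(0.22), np.float64(0.135))]
pix change 0 12.65
```

The height hasn't changed over the last 2.5 s, so the cover is at rest.

```bash
python3 -c "
from cell import order
print(order.close_job())"
```

```text
the job is handed in; nothing more can be done
None
```

The analyser's cover is fully open and at rest, and I handed the job in at about 12.7 s. I pressed both green buttons together, one fingertip on each, and held them until the cover had lifted to about 0.23 rad. Then I lifted straight off and backed away toward the robot.

- **Cover:** the top of its front edge is at about 0.26 m in both the scene and top cameras. It did not change over the last 2.5 s, and the last two top pictures showed no pixel change.
- **Buttons and surroundings:** in the picture taken after letting go, both buttons were up again. The rack, bottles and tube looked unmoved; I judged that by eye and did not measure it.
- **Forces:** the highest wrist force I read was about 21 N, during the press. After letting go it was back to noise level.

The only disagreement was about 2 mm between the wrist camera and the fixed cameras on where the buttons are. I aimed between the two readings. The first approach also stopped about 12 mm short, and I corrected that before pressing.

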